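# Seat the drilling template on the jig's round and diamond pins

### The job

Take the plywood drilling template with the orange grip and lower it onto the bolted-down jig, its round brass-collared hole over the round brass pin and its slot over the dark diamond pin. Bring it fully home, lying flat on the jig, before you let go, and leave the other template (blue grip) where it lies.

Things in the scene. Friction and masses are not known exactly. Their poses are not given: they have to be found in the camera images.
- template_grip (a point): Orange grip of the template to seat, an upright bar 80 mm long (x), 24 thick (y), 48 high, on the middle of a loose plywood plate 190 x 100 x 12 mm (0.25 kg). Point: 38 mm above the plate's underside, 22 below the grip's top. Axes: z up, x along plate and grip, from round hole (24 mm across, brass collar, 65 mm towards -x) to slot (34 mm along x, 24 wide, 65 mm towards +x).
- template_hole (a point): Centre of that template's round hole at the plate's underside; same axes. The template is home when this point is at round_pin and both x axes point the same way.
- round_pin (a point): Foot of the round brass pin, on its axis at the jig's flat top, 43 mm above the bench. Pin 18 mm thick, 38 mm high, the upper 18 mm tapering to a 4 mm tip. Axes: z up; x towards the diamond pin (dark steel, same height and taper, 18 mm wide along y, 13 along x), 130 mm away. The jig is fixed: dark base board 250 x 150 x 18 mm, centred 65 mm along +x, with two grey bearers and a pine strip on it.
- spare_grip (a point): Blue grip (same shape, point and axes as the orange one) of the other template, a plate 170 x 100 x 12 mm with hole and slot only 116 mm apart, which does not fit this jig; it lies flat on the bench and stays there.

How it is judged:
On the way:
1. the template lies home on the pins, flat, the right way round, with the gripper still at its grip (horizontal distance between template_hole and round_pin below 0.01 m and z of template_hole in the frame of round_pin below 0.005 m and z of template_grip in the frame of round_pin below 0.043 m and angle between the x axis of template_grip and the x axis of round_pin, either way round below 0.17 rad and x of template_grip in the frame of round_pin above 0.05 m and distance between the grasp point and template_grip below 0.06 m), for 0.1 s.
At the end, for the whole second after the job is handed in: The orange-gripped template lies flat on the jig (within 5 mm of fully down, tilt under 0.06 rad), its round hole within 10 mm of the round pin, its x axis within 0.17 rad of the pins' line and pointing to the diamond pin, released; the blue-gripped template is within 30 mm of where it lay (horizontal distance between template_hole and round_pin below 0.01 m and z of template_hole in the frame of round_pin between -0.005 and 0.005 m and z of template_grip in the frame of round_pin below 0.043 m and x of template_grip in the frame of round_pin above 0.05 m and angle between the x axis of template_grip and the x axis of round_pin, either way round below 0.17 rad and angle between template_grip's own z axis and vertical below 0.06 rad and distance of spare_grip from where it was at the start of the episode below 0.03 m); the robot touches nothing.
It fails at once if the blue-gripped template is shoved or picked up (moved more than 30 mm) (distance of spare_grip from where it was at the start of the episode above 0.03 m).
It also fails if it takes over 42 s, if anything falls off the work surface, if the arm or the gripper's body presses on something with over 40 N, if the wrist force passes 120 N, or if a joint passes its speed limit or range.

### The arm

A 6-joint arm with a two-finger parallel gripper is mounted at the origin on the work surface. World frame = base frame: x ahead of the robot, y to its left, z up, the work surface at z = 0. Lengths are in m, angles in rad, forces in N, time in s.
With the tool pointing down it reaches from about 0.3 to 0.75 m from the base axis. Payload 8.5 kg.
Tool frame: the origin (TCP) lies at the very end of the fingers, on their centre line; the grasp point (between the pads) lies 19 mm behind it; z points along the fingers, y is the line along which they close (so a half turn about z gives the same grasp; the last joint's range is limited). The gripper opens to 88 mm and grips with 3 to 60 N. Pads are 18 mm wide; open, the fingers measure 123 mm over their backs; the gripper's body (75 mm by 187 mm) begins 45 mm behind the grasp point.
Start: joints at [0.953, 0.381, 1.297, -0, 1.464, -0.215], TCP at [0.216, 0.506, 0.239] pointing down, gripper open.
Joint ranges: [-3.11, 3.11], [-0.89, 2.33], [0.22, 2.48], [-1.42, 4.56], [0.17, 2.85], [-2.88, 2.88]. Speed limits (rad/s): [2.39, 2.39, 3.14, 3.14, 3.14, 3.14].

### API

Orientations are given as a rotation vector (axis times angle).
In Python, from station import status, vision, env gives the robot as it stands.
- The arm moves only by the shell command python3 -m crank 'ROWS' [FORCE]. ROWS is JSON, one flat list of numbers, 7 for each row, row after row: the shift along the tool's x, y, z in m, then the turn, a rotation vector about the tool's x, y, z in rad, then the finger opening in m, from 0 to 0.0881. A call has 1 to 12 rows; each row is the pose to reach, as a shift and turn from the pose commanded when the call began, along the tool's axes at that moment; what a row does not reach only later rows make up. A row lasts 1/10 s, in which the tool goes at most 50 mm and 8.59 degrees, less where a joint would pass 70% of its speed; a pose out of reach is approached as far as the arm can. A call with a gripper value outside its range is refused whole. The fingers move at their own pace and stop on an object; FORCE is the grip in N (left out, the last holds). Time passes only in rows, so rows that repeat a pose let the fingers close. It gives the time, the measured TCP pose, the force, the opening and the grip force at its end, in the units of the state.
- status.get_obs(): the state, without advancing time (a new reading comes with each control period).
- vision.get_image(name): name is "scene" or "top" or "wrist"; returns the picture (384x512x3 uint8, red, green, blue); there is no depth.
- vision.get_calibration(name): a dict with "fx", "fy", "cx", "cy" (pixels), "k1" (the pictures are not rectified: a ray, as slopes to the right and down, at radius r is drawn at 1 + k1 r^2 times it, then the intrinsics apply), "xyz" and "attitude" of the camera in the world. Camera axes: x right, y down, z forward; pixel columns grow to the right and rows downward; lengths in m; the calibration is good to about 2 mm. A picture is of the moment at which its call begins: read the wrist's pose just before it. get_calibration takes no time and is no camera call; for the wrist camera it gives the pose at the moment of the call.
- env.job_done(): hands the job in; it is judged then, once.
The state is a dict: "time_s": time; "qpos": joint angles; "qvel": joint speeds; "tau": joint torques, N m; "tool_pos": TCP position; "tcp_rot": TCP orientation; "ft_force": force on the tool from outside, world axes, zero at the start; "ft_torque": the same for the moment, N m; "finger_gap": finger opening in m; "grasp_force": force on a finger pad.
Only numpy, scipy, OpenCV 4.12 (cv2) and the standard library are available. Lean on these libraries where they do the work, as an engineer would, in place of code of your own. Each camera call takes 0.05 s, during which the arm holds its last target. There are 200 camera calls.

## Working session

There is one attempt and no reset: what is moved stays moved. The work goes in short steps, Python scripts to look and compute and a shell command to move; the robot and the scene stay as the last step left them, time stands still between calls to the robot, and variables do not carry over. Pictures are saved under pics/ and viewed, at most 10 in all, crops included, and the job is handed in when it is done.

```bash
mkdir -p pics; python3 - <<'E'
from station import status, vision
import cv2,numpy as np
o=status.get_obs();print(o)
for n in("scene","top"):
    cv2.imwrite(f"pics/{n}0.png",vision.get_image(n)[:,:,::-1]);print(n,vision.get_calibration(n))
a=cv2.imread("pics/scene0.png");b=cv2.imread("pics/top0.png")
E
```

```text
{'time_s': 0.0, 'qpos': array([ 9.52709153e-01,  3.81204304e-01,  1.29825929e+00, -2.67701298e-05,
        1.46362229e+00, -2.15296806e-01]), 'qvel': array([-8.94483830e-04,  3.07083689e-04, -8.69487402e-05,  1.31240829e-04,
        2.32369224e-04,  6.73600072e-04]), 'tau': array([ 1.23088139e-04, -4.37934816e+01, -2.24559975e+01,  7.13088247e-02,
        3.51806288e-02, -1.12708794e-04]), 'tool_pos': array([0.21542858, 0.50574051, 0.23813382]), 'tcp_rot': array([-6.28312617e-01, -3.07752805e+00,  2.16138081e-03]), 'ft_force': array([ 0.13745735,  0.41515687, -0.59925213]), 'ft_torque': array([-0.03571968, -0.00207853,  0.00391031]), 'grasp_force': 0.0, 'finger_gap': 0.08791601423418419}
scene {'fx': 479.713387746658, 'fy': 479.713387746658, 'cx': 258.80744318535073, 'cy': 197.139495661771, 'k1': -0.2029800326486941, 'xyz': array([0.96842893, 0.66749686, 0.80536732]), 'attitude': array([-0.78484752, -2.53483851,  1.15009328])}
top {'fx': 404.28474312643766, 'fy': 404.28474312643766, 'cx': 253.92647706652775, 'cy': 196.85175922588485, 'k1': -0.05465185428258533, 'xyz': array([ 0.4434888 , -0.02966219,  0.79604472]), 'attitude': array([-2.14611937,  2.19599032, -0.06630942])}
```

View pics/top0.png

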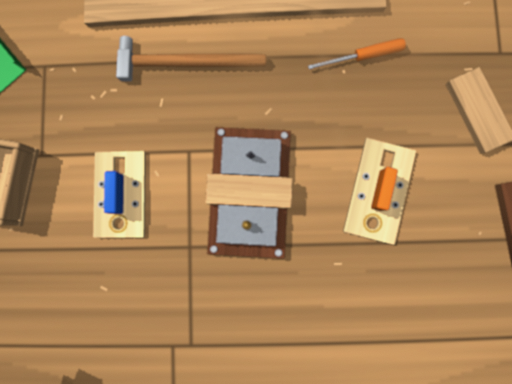

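View pics/scene0.png

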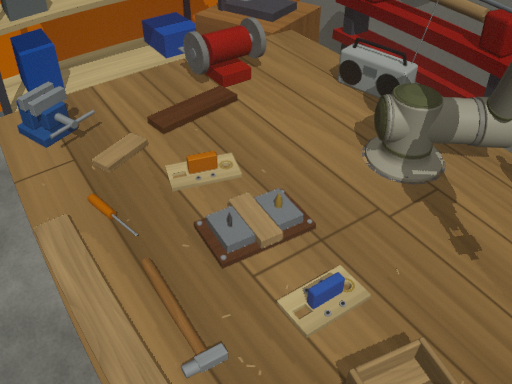

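The top picture shows the orange template centred at about (381,191), with its hole at (373,222) and slot at (388,159). The jig's brass pin is at (247,225) and the diamond pin at (251,156). The blue template is at (119,195), and all three have the hole end towards the robot.

```bash
cat > h.py <<'E'
import numpy as np,cv2
from scipy.spatial.transform import Rotation as R
from station import status, vision
def ray(c,uv):
    uv=np.asarray(uv,float).reshape(-1,1,2)
    K=np.array([[c['fx'],0,c['cx']],[0,c['fy'],c['cy']],[0,0,1]])
    p=cv2.undistortPoints(uv,K,np.array([c['k1'],0,0,0.]))[:,0]
    return np.c_[p,np.ones(len(p))]@R.from_rotvec(c['attitude']).as_matrix().T
def plane(c,uv,z):
    d=ray(c,uv);return c['xyz']+d*((z-c['xyz'][2])/d[:,2])[:,None]
E
python3 - <<'E'
from h import *
c=vision.get_calibration("top");im=cv2.imread("pics/top0.png")
P=lambda uv,z:plane(c,uv,z)[:,:2].round(4)
hsv=cv2.cvtColor(im,cv2.COLOR_BGR2HSV)
print([hsv[y,x] for x,y in((360,200),(395,220),(20,330),(380,150))], im[200,360])
# plate: pale pixels in window
def rect(mask,x0,y0,x1,y1,z):
    m=np.zeros_like(mask);m[y0:y1,x0:x1]=mask[y0:y1,x0:x1]
    k=max(cv2.findContours(m,cv2.RETR_EXTERNAL,cv2.CHAIN_APPROX_NONE)[0],key=cv2.contourArea)
    w=plane(c,cv2.convexHull(k).reshape(-1,2),z)[:,:2]
    print(cv2.minAreaRect((w*1000).astype(np.float32)))
pale=((hsv[...,2]>200)&(hsv[...,1]<125)).astype(np.uint8)*255
rect(pale,330,125,430,255,.012)
print('hole',P([373,222],.012),'slot',P([388,159],.012))
print('jig',P([[247,225],[251,156]],.081),'bolts',P([[221,132],[285,135],[278,253],[213,249]],.02))
a=cv2.resize(im[125:260,195:420],None,fx=3.5,fy=3.5,interpolation=cv2.INTER_CUBIC)
cv2.imwrite("pics/crop.png",a)
E
```

```text
[array([ 21,  81, 234], dtype=uint8), array([ 23,  85, 242], dtype=uint8), array([ 15, 133, 175], dtype=uint8), array([ 23,  86, 239], dtype=uint8)] [160 212 234]
((514.6500854492188, -261.3089294433594), (101.25332641601562, 192.68017578125), 73.65028381347656)
hole [[ 0.4525 -0.2445]] slot [[ 0.5749 -0.2798]]
jig [[ 0.4516 -0.0032]
 [ 0.5747 -0.0129]] bolts [[ 0.635   0.0462]
 [ 0.6256 -0.0787]
 [ 0.3977 -0.0589]
 [ 0.4079  0.0651]]
```

View pics/crop.png

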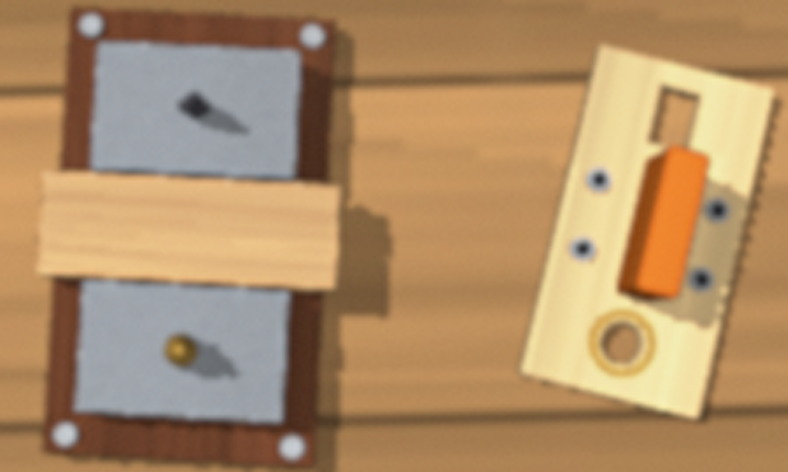

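Crop: the pin tips, bolts and plate edges are clear. The hole and slot order matches the pins. Next I work out the shift to hover over the jig.

```bash
cat >> h.py <<'E'
def goto(xyz,yaw):
    """tool-frame shift/turn to TCP xyz, pointing down, tool x at yaw (deg; either half turn, nearest)"""
    o=status.get_obs();M=R.from_rotvec(o['tcp_rot'])
    best=None
    for y in(yaw,yaw+180):
        T=R.from_euler('z',y,degrees=True)*R.from_euler('x',180,degrees=True)
        r=(M.inv()*T).as_rotvec()
        if best is None or np.linalg.norm(r)<np.linalg.norm(best):best=r
    x=M.as_matrix()[:,0]
    print('t',o['time_s'],'pos',o['tool_pos'].round(4),'yaw',np.degrees(np.arctan2(x[1],x[0])).round(2),'q6',o['qpos'][5].round(2),
      'F',o['ft_force'].round(1),'gap',round(o['finger_gap'],4),'gf',round(o['grasp_force'],1))
    print('shift',M.inv().apply(np.array(xyz)-o['tool_pos']).round(4),'turn',best.round(4),'deg',np.degrees(np.linalg.norm(best)).round(1))
E
python3 -c "
from h import *
goto([.45,-.01,.25],-16.3)
c=vision.get_calibration('wrist');print(c,R.from_rotvec(c['attitude']).as_matrix().round(2))"
```

```text
t 0.1 pos [0.2155 0.5058 0.2382] yaw 156.92 q6 -0.22 F [-0.6  0.8 -0.8] gap 0.0883 gf 0.0
shift [-0.4179 -0.3826 -0.0114] turn [-0.0012 -0.0003 -0.1183] deg 6.8
{'fx': 306.40883972212765, 'fy': 306.40883972212765, 'cx': 260.950032910113, 'cy': 190.38872200353296, 'k1': -0.0006048962540572439, 'xyz': array([0.14576841, 0.53649661, 0.38364823]), 'attitude': array([2.4037147 , 1.58872836, 0.2400174 ])} [[ 0.39  0.88  0.27]
 [ 0.92 -0.37 -0.12]
 [-0.    0.3  -0.96]]
```

```bash
python3 -m crank '[-0.03,-0.027,0,0,0,-0.03,0.088,-0.06,-0.055,0,0,0,-0.06,0.088,-0.09,-0.082,0,0,0,-0.09,0.088,-0.12,-0.11,0,0,0,-0.118,0.088,-0.15,-0.137,0,0,0,-0.118,0.088,-0.18,-0.165,0,0,0,-0.118,0.088,-0.21,-0.192,0,0,0,-0.118,0.088,-0.24,-0.22,0,0,0,-0.118,0.088,-0.275,-0.25,0,0,0,-0.118,0.088,-0.31,-0.285,0,0,0,-0.118,0.088,-0.345,-0.316,0,0,0,-0.118,0.088,-0.38,-0.348,0,0,0,-0.118,0.088]'
python3 -c "
from h import *
goto([.45,-.01,.25],-16.3)"
```

```text
time_s: 1.3
tool_pos: [0.4291, 0.0349, 0.2387]
tcp_rot: [-0.446, -3.11, -0.0]
ft_force: [0.4, 1.0, -1.0]
finger_gap: 0.0878
grasp_force: 0.0
t 1.3 pos [0.4291 0.0349 0.2387] yaw 163.66 q6 -1.48 F [ 0.4  1.  -1. ] gap 0.0878 gf 0.0
shift [-0.0327 -0.0372 -0.0113] turn [ 0.0001 -0.0001 -0.0007] deg 0.0
```

```bash
python3 -m crank '[-0.016,-0.018,0,0,0,0,0.088,-0.03,-0.037,-0.01,0,0,0,0.088,-0.03,-0.037,-0.01,0,0,0,0.088,-0.03,-0.037,-0.01,0,0,0,0.088]'
python3 - <<'E'
from h import *
import json
c=vision.get_calibration('wrist');im=vision.get_image('wrist')[:,:,::-1]
json.dump({k:np.asarray(v).tolist() for k,v in c.items()},open('c1.json','w'))
cv2.imwrite('pics/w1.png',im)
E
```

```text
time_s: 1.7
tool_pos: [0.4468, -0.0068, 0.2484]
tcp_rot: [-0.447, -3.109, -0.001]
ft_force: [0.0, 0.4, -0.2]
finger_gap: 0.088
grasp_force: 0.0
```

View pics/w1.png

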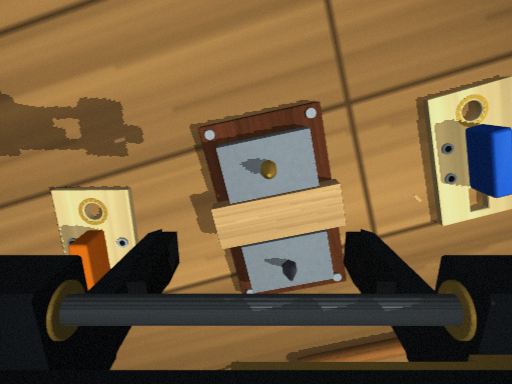

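The wrist picture shows the brass pin at (268,169), the diamond pin at (289,265), the bolts at (209,135) and (311,113), and the orange template's hole at (93,210).

```bash
python3 - <<'E'
from h import *
import json
c={k:np.array(v) for k,v in json.load(open('c1.json')).items()}
P=lambda uv,z:plane(c,uv,z)[:,:2].round(4).tolist()
print('bolts',P([[209,135],[311,113],[337,277]],.02))
print('brass',P([268,169],.07),'dia',P([289,265],.07))
print('hole',P([93,210],.012))
im=cv2.imread('pics/w1.png');print(c['xyz'])
K=np.array([[c['fx'],0,c['cx']],[0,c['fy'],c['cy']],[0,0,1]]);rv=R.from_rotvec(c['attitude']).inv()
def proj(X):return cv2.projectPoints(np.array(X,float),rv.as_rotvec(),-rv.apply(c['xyz']),K,np.array([c['k1'],0,0,0]))[0][:,0]
s=6;a=cv2.resize(im[150:300,205:335],None,fx=4,fy=4,interpolation=cv2.INTER_CUBIC)
for yaw,pin in((-4.7,(.4515,-.002)),):
    u=np.array([np.cos(np.radians(yaw)),np.sin(np.radians(yaw))])
    for L,col in((0,(0,0,255)),(.13,(0,255,0))):
        q=np.array(pin)+L*u
        for p in proj([[*q,.043],[*q,.081]]):
            cv2.drawMarker(a,tuple(int(v) for v in ((p-[205,150]+.5)*4)),col,cv2.MARKER_CROSS,10,1)
cv2.imwrite('pics/w1c.png',a)
E
```

```text
bolts [[0.4001, -0.0574], [0.4098, 0.067], [0.6369, 0.0495]]
brass [[0.4492, 0.0016]] dia [[0.5694, -0.0067]]
hole [[0.4507, -0.2396]]
[0.37410606 0.01522062 0.39383928]
```

View pics/w1c.png

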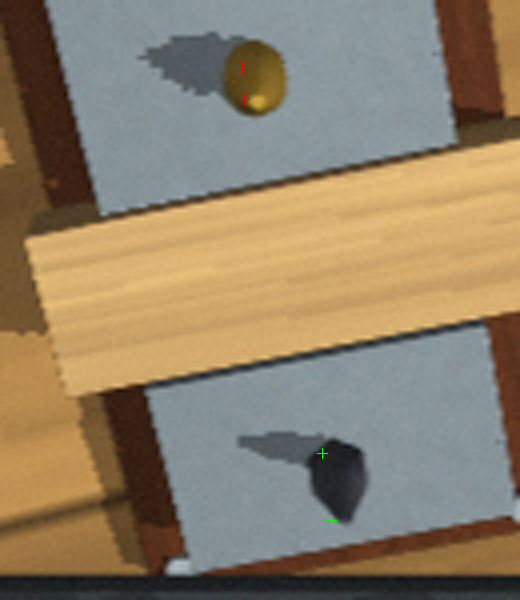

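```bash
python3 -c "
from h import *
goto([.514,-.260,.10],-16.3)"
```

```text
t 1.75 pos [ 0.4466 -0.0063  0.2483] yaw 163.7 q6 -1.57 F [ 0.3  0.1 -0.1] gap 0.0878 gf 0.0
shift [-0.136  -0.2246  0.1481] turn [ 0.0002 -0.001  -0.0001] deg 0.1
```

```bash
python3 -m crank '[-0.02,-0.033,0,0,0,0,0.088,-0.04,-0.066,0,0,0,0,0.088,-0.06,-0.099,0,0,0,0,0.088,-0.08,-0.132,0.02,0,0,0,0.088,-0.1,-0.165,0.05,0,0,0,0.088,-0.12,-0.198,0.08,0,0,0,0.088,-0.136,-0.224,0.11,0,0,0,0.088,-0.136,-0.224,0.13,0,0,0,0.088,-0.136,-0.224,0.13,0,0,0,0.088,-0.136,-0.224,0.13,0,0,0,0.088]'
python3 - <<'E'
from h import *
c=vision.get_calibration('wrist');im=vision.get_image('wrist')[:,:,::-1]
K=np.array([[c['fx'],0,c['cx']],[0,c['fy'],c['cy']],[0,0,1]]);rv=R.from_rotvec(c['attitude']).inv()
def proj(X):return cv2.projectPoints(np.array(X,float),rv.as_rotvec(),-rv.apply(c['xyz']),K,np.array([c['k1'],0,0,0]))[0][:,0]
u=np.array([np.cos(np.radians(-16.3)),np.sin(np.radians(-16.3))]);v=np.array([-u[1],u[0]]);C=np.array([.514,-.26])
a=im.copy()
for dx,dy,z in((-.065,0,.012),(-.04,.012,.06),(-.04,-.012,.06),(.04,.012,.06),(.04,-.012,.06),(-.095,.05,.012),(-.095,-.05,.012)):
    p=proj([[*(C+dx*u+dy*v),z]])[0];cv2.drawMarker(a,tuple(int(t) for t in p),(0,0,255),cv2.MARKER_CROSS,8,1)
cv2.imwrite('pics/w2.png',a)
goto([.514,-.26,.019],-16.3)
E
```

```text
time_s: 2.75
tool_pos: [0.515, -0.259, 0.1193]
tcp_rot: [-0.444, -3.11, -0.0]
ft_force: [0.9, -0.3, 0.5]
finger_gap: 0.0881
grasp_force: 0.0
t 2.8 pos [ 0.5152 -0.2593  0.12  ] yaw 163.77 q6 -1.96 F [ 0.5 -0.1  0.2] gap 0.0883 gf 0.0
shift [ 0.0011 -0.001   0.101 ] turn [-0.0005  0.0013  0.0012] deg 0.1
```

View pics/w2.png

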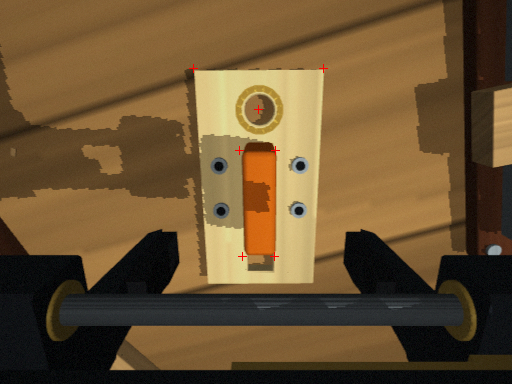

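The orange template at (260,175) matches the predicted marks to about 1 mm, square between the fingers. I descend and grip.

```bash
python3 -m crank '[0,-0.001,0.025,0,0,0,0.088,0,-0.001,0.05,0,0,0,0.088,0,-0.001,0.075,0,0,0,0.088,0,-0.001,0.092,0,0,0,0.088,0,-0.001,0.1,0,0,0,0.088,0,-0.001,0.1,0,0,0,0.088,0,-0.001,0.1,0,0,0,0.02,0,-0.001,0.1,0,0,0,0.015,0,-0.001,0.1,0,0,0,0.015,0,-0.001,0.1,0,0,0,0.015,0,-0.001,0.1,0,0,0,0.015,0,-0.001,0.1,0,0,0,0.015]' 40
```

```text
time_s: 4.0
tool_pos: [0.5145, -0.2613, 0.0188]
tcp_rot: [0.446, 3.11, -0.0]
ft_force: [-0.8, -0.1, -0.3]
finger_gap: 0.0424
grasp_force: 0.0
```

```bash
python3 -m crank '[0,0,0,0,0,0,0.015,0,0,0,0,0,0,0.015,0,0,0,0,0,0,0.015,0,0,0,0,0,0,0.015,0,0,-0.01,0,0,0,0.015,0,0,-0.03,0,0,0,0.015,0,0,-0.06,0,0,0,0.015,0,0,-0.09,0,0,0,0.015,0,0,-0.12,0,0,0,0.015,0,0,-0.13,0,0,0,0.015,0,0,-0.13,0,0,0,0.015]' 40
python3 - <<'E'
from h import *
c=vision.get_calibration('wrist');im=vision.get_image('wrist')[:,:,::-1]
cv2.imwrite('pics/w3.png',im)
# target: template centre 65mm along jig x from pin
a=np.radians(-4.6);u=np.array([np.cos(a),np.sin(a)]);t=np.array([.4517,-.0003])+.065*u
print(t);goto([*t,.15],-4.6)
E
```

```text
time_s: 5.1
tool_pos: [0.5146, -0.2614, 0.1498]
tcp_rot: [0.446, 3.108, -0.002]
ft_force: [-0.3, -0.2, -2.7]
finger_gap: 0.0236
grasp_force: 40.0
[ 0.51649063 -0.00551293]
t 5.15 pos [ 0.5142 -0.261   0.1482] yaw 163.68 q6 -1.96 F [ 0.4  0.2 -3.1] gap 0.0233 gf 40.0
shift [ 0.0696  0.2459 -0.0017] turn [ 2.000e-04 -6.000e-04 -2.046e-01] deg 11.7
```

View pics/w3.png

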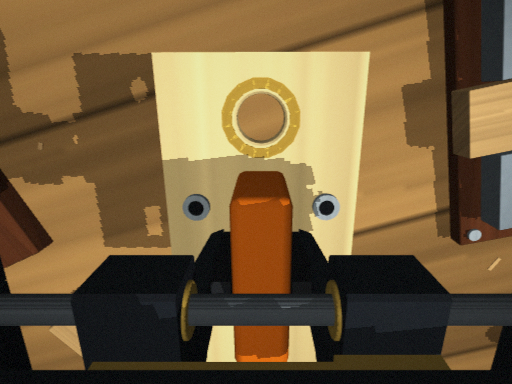

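The template is lifted level, with the hole at (261,117). Carry it over the pins.

```bash
python3 -m crank '[0.005,0.018,0,0,0,-0.02,0.015,0.012,0.042,0,0,0,-0.06,0.015,0.021,0.075,0,0,0,-0.1,0.015,0.03,0.107,0,0,0,-0.14,0.015,0.039,0.139,0,0,0,-0.18,0.015,0.048,0.17,0,0,0,-0.205,0.015,0.057,0.2,0,0,0,-0.205,0.015,0.064,0.225,0,0,0,-0.205,0.015,0.068,0.24,0,0,0,-0.205,0.015,0.0695,0.246,0.01,0,0,-0.205,0.015,0.0695,0.246,0.025,0,0,-0.205,0.015,0.0695,0.246,0.025,0,0,-0.205,0.015]'
python3 - <<'E'
from h import *
c=vision.get_calibration('wrist');o=status.get_obs();im=vision.get_image('wrist')[:,:,::-1]
goto([0.5165,-.0055,.062],-4.6)
K=np.array([[c['fx'],0,c['cx']],[0,c['fy'],c['cy']],[0,0,1]]);rv=R.from_rotvec(c['attitude']).inv()
def proj(X):return cv2.projectPoints(np.array(X,float),rv.as_rotvec(),-rv.apply(c['xyz']),K,np.array([c['k1'],0,0,0]))[0][:,0]
print('hole w.r.t. world',plane(c,[261,117],o['tool_pos'][2]-.007)) 
print('tip',proj([[.4517,-.0003,.081]]))
print('hole exp',proj([[.4517,-.0003,o['tool_pos'][2]-.007]]))
cv2.imwrite('pics/w4.png',cv2.resize(im[40:220,150:370],None,fx=3,fy=3,interpolation=cv2.INTER_CUBIC))
E
```

```text
time_s: 6.35
tool_pos: [0.5157, -0.0056, 0.1213]
tcp_rot: [-0.125, -3.134, -0.001]
ft_force: [-0.8, -0.5, -3.1]
finger_gap: 0.0234
grasp_force: 40.0
t 6.4 pos [ 0.5163 -0.006   0.1224] yaw 175.4 q6 -1.73 F [ 1.2  0.1 -2.4] gap 0.0236 gf 40.0
shift [-0.0004  0.0005  0.0604] turn [ 0.0003 -0.0031  0.    ] deg 0.2
hole w.r.t. world [[4.50002584e-01 3.59667679e-04 1.14273904e-01]]
tip [[260.0281459  116.50498933]]
hole exp [[259.92858668 120.67337342]]
```

View pics/w4.png

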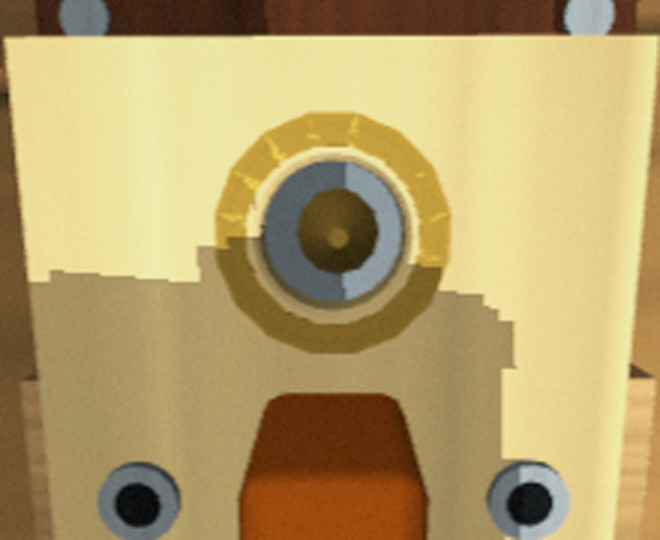

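Through the hole the brass pin tip is at crop (337,236), nearly concentric with the collar at (333,232). It needs about 2.5 mm in +x. Correct and lower.

```bash
python3 -m crank '[-0.0025,0.0005,0,0,0,0,0.015,-0.0025,0.0005,0.01,0,0,0,0.015,-0.0025,0.0005,0.02,0,0,0,0.015,-0.0025,0.0005,0.027,0,0,0,0.015,-0.0025,0.0005,0.034,0,0,0,0.015,-0.0025,0.0005,0.04,0,0,0,0.015,-0.0025,0.0005,0.044,0,0,0,0.015,-0.0025,0.0005,0.048,0,0,0,0.015,-0.0025,0.0005,0.048,0,0,0,0.015]'
python3 -c "
from h import *
goto([.519,-.005,.062],-4.6)"
```

```text
time_s: 7.3
tool_pos: [0.5193, -0.0053, 0.0753]
tcp_rot: [-0.125, -3.138, -0.0]
ft_force: [-0.4, -0.4, -2.9]
finger_gap: 0.0237
grasp_force: 40.0
t 7.3 pos [ 0.5193 -0.0053  0.0753] yaw 175.43 q6 -1.73 F [-0.4 -0.4 -2.9] gap 0.0237 gf 40.0
shift [0.0003 0.0003 0.0133] turn [ 0.0001 -0.0006  0.0005] deg 0.0
```

No contact force, and the hole is well over the pin. Finish the descent.

```bash
python3 -m crank '[0,0,0.004,0,0,0,0.015,0,0,0.007,0,0,0,0.015,0,0,0.01,0,0,0,0.015,0,0,0.012,0,0,0,0.015,0,0,0.0132,0,0,0,0.015,0,0,0.0136,0,0,0,0.015,0,0,0.0136,0,0,0,0.015,0,0,0.0136,0,0,0,0.015]'
```

```text
time_s: 8.1
tool_pos: [0.5195, -0.0053, 0.0623]
tcp_rot: [0.125, 3.139, -0.0]
ft_force: [-0.2, 0.5, -4.0]
finger_gap: 0.0236
grasp_force: 40.0
```

```bash
python3 -m crank '[0,0,0.0005,0,0,0,0.015,0,0,0.001,0,0,0,0.015,0,0,0.0015,0,0,0,0.015,0,0,0.0015,0,0,0,0.015,0,0,0.0015,0,0,0,0.015]'; python3 - <<'E'
from h import *
cv2.imwrite('pics/s5.png',cv2.resize(vision.get_image('scene')[150:290,170:340,::-1],None,fx=4,fy=4,interpolation=cv2.INTER_CUBIC))
E
```

```text
time_s: 8.6
tool_pos: [0.5195, -0.0053, 0.0617]
tcp_rot: [0.125, 3.138, -0.0]
ft_force: [-3.4, -0.5, 8.9]
finger_gap: 0.0235
grasp_force: 40.0
```

View pics/s5.png

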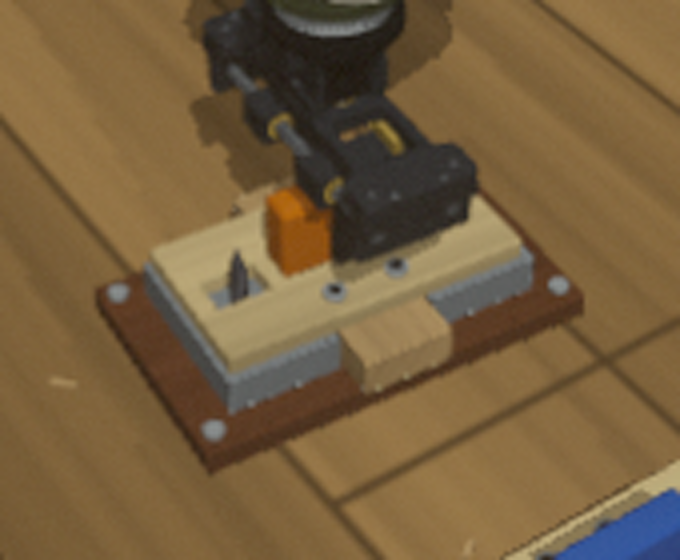

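The plate lies flat on both bearers, the diamond pin stands through the slot at (238,275), and there is contact force at the expected height (0.0617). Release and rise.

```bash
python3 -m crank '[0,0,-0.001,0,0,0,0.015,0,0,-0.001,0,0,0,0.06,0,0,-0.001,0,0,0,0.08,0,0,-0.001,0,0,0,0.08,0,0,-0.001,0,0,0,0.08,0,0,-0.001,0,0,0,0.08,0,0,-0.001,0,0,0,0.08,0,0,-0.01,0,0,0,0.08,0,0,-0.03,0,0,0,0.08,0,0,-0.06,0,0,0,0.08,0,0,-0.1,0,0,0,0.08,0,0,-0.12,0,0,0,0.08]'
python3 -m crank '[0,0,-0.02,0,0,0,0.08,0,0,-0.02,0,0,0,0.08,0,0,-0.02,0,0,0,0.08]'
python3 - <<'E'
from h import *
cv2.imwrite('pics/s6.png',cv2.resize(vision.get_image('scene')[150:340,170:380,::-1],None,fx=3,fy=3,interpolation=cv2.INTER_CUBIC))
E
```

```text
time_s: 9.85
tool_pos: [0.5201, -0.0054, 0.1843]
tcp_rot: [0.125, 3.135, -0.001]
ft_force: [-1.0, -0.1, -1.4]
finger_gap: 0.0797
grasp_force: 0.0
time_s: 10.15
tool_pos: [0.5192, -0.0053, 0.2005]
tcp_rot: [0.125, 3.139, -0.0]
ft_force: [-0.6, -0.3, -0.8]
finger_gap: 0.08
grasp_force: 0.0
```

View pics/s6.png

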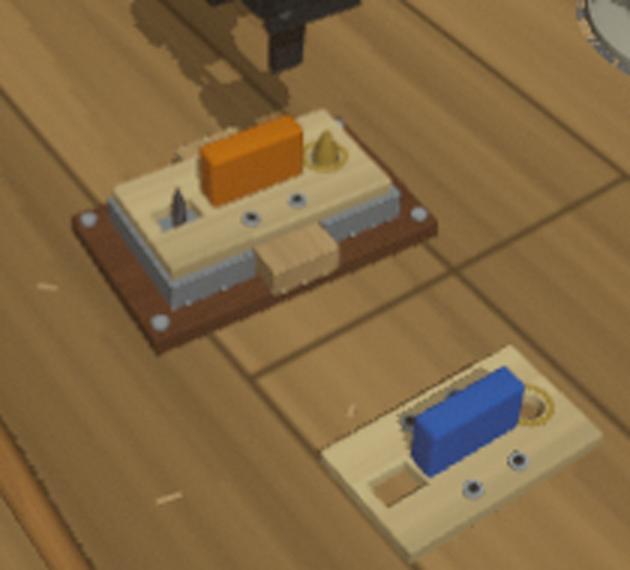

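The template lies flat with the brass pin through the collar at (325,150) and the diamond pin through the slot at (178,210). The gripper is clear and the blue template hasn't moved.

```bash
python3 -c "
from station import env
print(env.job_done())"
```

```text
the job is handed in; nothing more can be done
None
```

The orange-gripped template is home and flat on both pins and released, the blue one was left where it lay, and the job was handed in at about 10 s; no verdict came back.

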